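Run up the water-line coupling by hand and nip it up one flat with the wrench

TASK

Close the water-line coupling on the blue test block: with the fingers, run the loose brass hex nut up clockwise (seen from above) until it just seats and turns stiff, which takes more than one grasp. Then take the open-ended wrench and with it tighten the seated nut by one flat (a sixth of a turn), so that the red line on the steel stem moves from the block's white line to its yellow line. Finally take the wrench off, lay it flat on the worktop clear of the block, and leave the other things where they are.

Things in the scene. Friction and masses are not known exactly. Their poses are not given: they have to be found in the camera images.
- coupling: Fixed test block: base plate 110x100x10 mm, blue block 70x70 mm up to 40 mm high, hose tails to +y and -y (58 mm out), gauge on the +x side (77 mm out, 29 mm high). Origin on the worktop on the nut's upright axis; at yaw 0 x is world x. On the block's top lie a white line at 205 deg and a yellow line at 145 deg from its x axis, one flat apart.
- hex_nut: Captive brass hex nut, upright axis, 40 mm across flats, 24 mm high; origin on its axis at its underside, 50 mm above the worktop. Flat normals at 25 + 60 k deg from its own x axis; red line over its top and the flat at 205 deg. A steel stem stands through it: collar 27 mm wide up to 82 mm, plug 17 mm wide up to 93 mm above the worktop.
- nut_run (a joint): How far the nut is run up, rad, positive clockwise from above: negative is loose (starts between -2.5 and -1.7), 0 is seated (red line on the nut meets the red line on the stem's collar). Loose it turns against about 0.07 N m; seated it takes the stem along.
- squeeze (a joint): Tightening of the seated nut, rad, positive clockwise from above: how far the stem has turned with the nut; starts at 0 (red line on the collar meets the block's white line); one flat is 1.05 (red meets yellow). Takes about 0.5 N m, stays where it is left; no stop.
- wrench: Loose steel open-ended wrench, 0.16 kg, 199 mm long, lying flat. Origin on its underside at the grip point, near its balance point, x axis along the wrench towards the jaw, z up. Handle 14 mm wide, 12 mm high, from x -85 mm to x +58 mm, blue stripe on one side (up); head 10 mm high, 67 mm wide.
- wrench_jaw (a point): Centre of the wrench's jaw, 100 mm ahead of the wrench's origin and 5 mm above its underside: here the nut's axis lies when the jaw is fully on. The jaw is 42.5 mm wide, opens to +x (tips 14 mm past this point); its inner faces are parallel to the wrench's x axis.
- plaster_cast: White plaster cast of teeth, 54x66x32 mm, loose bystander; origin under its centre.
- wax_pot: White round pot with an ochre lid, 65 mm wide, 29 mm high, loose bystander; origin under its centre.
- paste_pot: Pale blue round pot with a grey lid, 91 mm wide, 44 mm high, loose bystander; origin under its centre.
- marker: Blue and white marker pen lying flat, 17x135x16 mm, loose bystander; origin under its centre.

How it is judged:
By the outcome, as a careful person would: the job done as asked, in the order asked, and still so for the second after the job is handed in, with the robot touching nothing.
It also fails if it takes over 72 s, if anything falls off the work surface, if the arm or the gripper's body presses on something with over 40 N, if the wrist force passes 120 N, or if a joint passes its speed limit or range.

ROBOT

A 6-joint arm with a two-finger parallel gripper is mounted at the origin on a cart in front of the work surface, level with it; the furniture and walls round the work are solid. World frame = base frame: x ahead of the robot, y to its left, z up, the work surface at z = 0. Lengths are in m, angles in degrees, forces in N, time in s.
With the tool pointing down it reaches from about 0.375 to 0.75 m from the base axis. Payload 9 kg.
Tool frame: the origin (TCP) lies where the fingers leave the gripper's body, on its centre line; the fingertips stand 73 mm ahead of it and the grasp point (between the pads) lies 54 mm ahead of it (robot.tip_reach is the distance from the TCP to the fingertips, in m); z points along the fingers, y is the line along which they close (so a half turn about z gives the same grasp; the last joint's range is limited). The gripper opens to 85 mm and grips with 20 to 120 N. Pads are 22 mm wide; open, the fingers measure 114 mm over their backs; the gripper's body (76 mm by 85 mm) begins 54 mm behind the grasp point. The pads swing forward as they close: fully open they stand 13 mm farther back than shut.
Start: joints at [52.672, 5.964, 5.575, 89.605, 0, 77.527], TCP at [0.252, 0.544, 0.304] pointing down, gripper open.
Joint ranges: [-171.21, 171.21], [-48.23, 106.86], [-62.78, 66.21], [-105.2, 120.99], [-86.42, 89.51], [-180, 180]. Speed limits (degrees/s): [127.2, 127.2, 147.25, 180, 180, 180].

INTERFACE

Orientations are given as [roll, pitch, yaw] about the fixed x, y, z axes, in that order (R = Rz(yaw) Ry(pitch) Rx(roll)).
In Python, from plant import robot gives the robot as it stands. Calls block until the motion is done:
- robot.move_pose(position, orientation): joint-space move of the TCP to a pose.
- robot.line_to(position, vel=0.15, rotation=None, guard=None): straight line of the TCP; rotation=None keeps the orientation; vel is the mean speed in m/s. With guard (N) it stops when the force on the tool has changed by that much, and returns True; else False.
- robot.goto_joints(angles): joint-space move.
- robot.set_gripper(opening): finger opening in m; the grip force is fixed at half the most; returns when the fingers have stopped.
- robot.pause(seconds).
- robot.ik(position, orientation): joint angles nearest the present ones, or None.
- robot.observe(): the state.
- robot.grab_frame(name): name is "scene" or "top" or "wrist"; returns the picture (480x640x3 uint8, blue, green, red); there is no depth.
- robot.get_calibration(name): a dict with "vertical_fov" (degrees; the focal length in pixels is half the picture's height over the tangent of half this angle, whatever the lens; pixels are square), "cx", "cy" (the principal point, pixels), "k1" (the pictures are not rectified: a ray, as slopes to the right and down, at radius r is drawn at 1 + k1 r^2 times it, then the intrinsics apply), "rvec" (rotation vector, rad) and "tvec" (3), from world to camera coordinates, as OpenCV has them. Camera axes: x right, y down, z forward; pixel columns grow to the right and rows downward; lengths in m; the calibration is good to about 2 mm. A picture is of the moment at which its call begins: read the wrist's pose just before it. get_calibration takes no time and is no camera call; for the wrist camera it gives the pose at the moment of the call.
A pose or a line that the arm cannot do raises robot.IKError and nothing moves.
- robot.job_done(): hands the job in; it is judged then, once.
The state is a dict: "time": time; "q": joint angles; "qvel": joint speeds; "joint_torque": joint torques, N m; "tool_pos": TCP position; "tcp_rot": TCP orientation; "ft_force": force on the tool from outside, world axes, zero at the start; "torque": the same for the moment, N m; "gripper_width": finger opening in m; "gripper_force": force on a finger pad.
Only numpy, scipy, OpenCV 4.12 (cv2) and the standard library are available. Lean on these libraries where they do the work, as an engineer would, in place of code of your own. Each camera call takes 0.05 s, during which the arm holds its last target. There are 200 camera calls.

## Working session

There is one attempt and no reset: what is moved stays moved. The work goes in short steps, each a Python script; the robot and the scene stay as the last script left them, time stands still between calls to the robot, and variables do not carry over. Pictures are saved under pics/ and viewed, at most 10 in all, crops included, and the job is handed in when it is done.

```bash
ls; mkdir -p pics
python3 - <<'E'
from plant import robot
import cv2, numpy as np
for n in ("scene","top"):
    im=robot.grab_frame(n); cv2.imwrite(f"pics/{n}0.png",im)
    c=robot.get_calibration(n); print(n,{k:np.round(v,4).tolist() for k,v in c.items()})
print(robot.observe())
E
```

```text
pics
scene {'vertical_fov': 53.7911, 'cx': 317.9087, 'cy': 236.9697, 'k1': -0.0653, 'rvec': [0.7934, -2.178, 1.4354], 'tvec': [0.4175, 0.1911, 1.057]}
top {'vertical_fov': 51.5348, 'cx': 312.8477, 'cy': 238.566, 'k1': -0.0491, 'rvec': [2.1881, -2.1457, 0.0832], 'tvec': [-0.0262, 0.5571, 1.3067]}
{'time': 0.1, 'q': array([ 5.26732112e+01,  5.99490829e+00,  5.53237749e+00,  8.96046325e+01,
       -1.66849120e-03,  7.75270373e+01]), 'qvel': array([ 0.00937984, -0.10770891,  0.12590163, -0.02579497, -0.11465631,
        0.0317395 ]), 'joint_torque': array([ 4.85539029e-03, -5.58203101e+01,  5.04722464e+01,  1.29785188e-02,
       -2.97883016e-04,  4.75256783e-06]), 'tool_pos': array([0.25204687, 0.54426134, 0.30321127]), 'tcp_rot': array([-1.79934062e+02, -1.28767416e-02,  1.55146168e+02]), 'ft_force': array([-0.26025717,  0.2597567 ,  0.23658093]), 'torque': array([-0.02277363,  0.02593001,  0.06953363]), 'gripper_force': 0.0, 'gripper_width': 0.08531189654390989}
```

View pics/scene0.png

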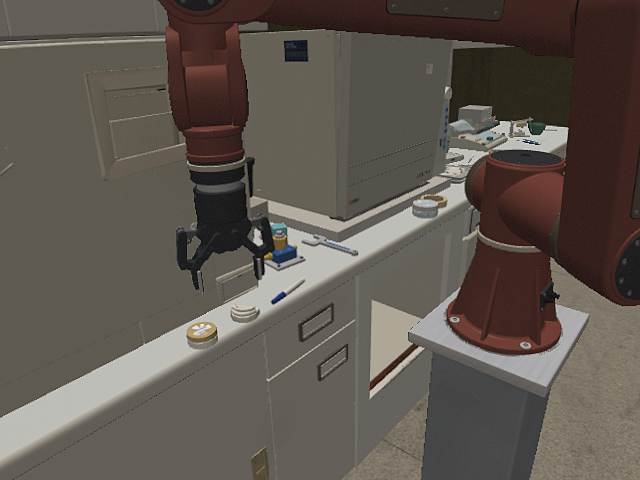

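View pics/top0.png

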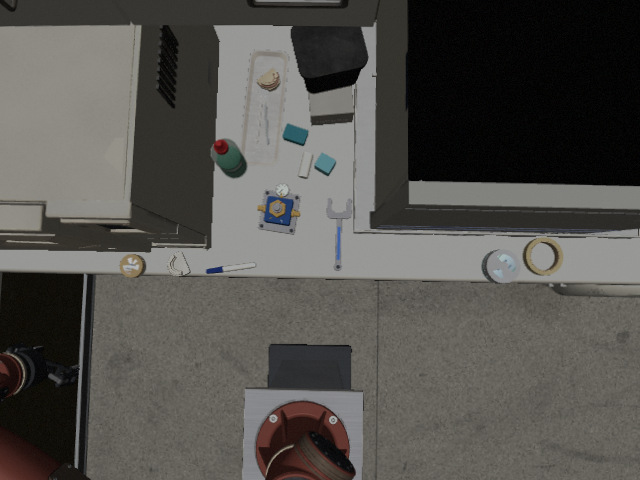

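```bash
cat > h.py <<'E'
from plant import robot
import cv2, numpy as np
from scipy.spatial.transform import Rotation as Rot
def cam(n):
    c=robot.get_calibration(n); f=240/np.tan(np.radians(c["vertical_fov"]/2))
    return np.array([[f,0,c["cx"]],[0,f,c["cy"]],[0,0,1.]]),np.array([c["k1"],0,0,0.]),np.array(c["rvec"],float),np.array(c["tvec"],float)
def cast(C,px,z):
    "pixels -> world points on plane z"
    K,d,r,t=C; u=cv2.undistortPoints(np.array(px,float).reshape(-1,1,2),K,d).reshape(-1,2)
    R=cv2.Rodrigues(r)[0]; o=-R.T@t; D=np.c_[u,np.ones(len(u))]@R
    return o+D*((z-o[2])/D[:,2])[:,None]
def proj(C,P):
    K,d,r,t=C; return cv2.projectPoints(np.array(P,float).reshape(-1,1,3),r,t,K,d)[0].reshape(-1,2)
def snap(n,name=None):
    C=cam(n); im=robot.grab_frame(n)
    if name: cv2.imwrite(f"pics/{name}.png",im)
    return C,im
def st(msg=""):
    s=robot.observe(); print(msg,"t%.2f"%s["time"],"tcp",np.round(s["tool_pos"],4),"rpy",np.round(s["tcp_rot"],1),"F",np.round(s["ft_force"],1),"M",np.round(s["torque"],2),"g %.4f %.1f"%(s["gripper_width"],s["gripper_force"]),"q6 %.0f"%s["q"][5]); return s
E
python3 - <<'E'
from h import *
C=cam("top")
print("nut",cast(C,[(278,209)],.074),"jaw,tail",cast(C,[(340,207),(338,268)],.01))
print("furn on top plane z=0 / .4", cast(C,[(210,245),(215,30),(372,225),(355,230)],0.),cast(C,[(152,248),(135,215),(408,182)],.4))
print("bystanders",cast(C,[(131,265),(178,264),(231,268),(501,265)],.03))
q=robot.ik([.42,.03,.40],[180,0,90]); print(q)
for y in (0,90,180,-90):
    print(y,robot.ik([.55,.05,.35],[180,0,y]))
E
```

```text
nut [[0.62852197 0.07607461 0.074     ]] jaw,tail [[ 0.64674885 -0.08727726  0.01      ]
 [ 0.48060447 -0.08441588  0.01      ]]
furn on top plane z=0 / .4 [[ 0.53684113  0.2667346   0.        ]
 [ 1.1580852   0.27933463  0.        ]
 [ 0.60020257 -0.1758895   0.        ]
 [ 0.5855711  -0.12958101  0.        ]] [[ 0.49876157  0.29007201  0.4       ]
 [ 0.56269108  0.32710293  0.4       ]
 [ 0.63685981 -0.2039786   0.4       ]]
bystanders [[ 0.47648291  0.47227741  0.03      ]
 [ 0.48189385  0.34439998  0.03      ]
 [ 0.47420031  0.2012544   0.03      ]
 [ 0.49593981 -0.51762651  0.03      ]]
[-13.84031397 -22.26843066 -10.03239034 102.23604032   0.
  76.15968603]
0 [ -8.37766295  -1.49325117   2.75072093  94.2439721    0.
 171.62233705]
90 [-8.37766295 -1.49325117  2.75072093 94.2439721   0.         81.62233705]
180 [-8.37766295 -1.49325117  2.75072093 94.2439721   0.         -8.37766295]
-90 [ -8.37766295  -1.49325117   2.75072093  94.2439721    0.
 -98.37766295]
```

Run:
```python
from h import *
robot.move_pose([.185,.40,.36],[180,0,155]); st()
robot.move_pose([.44,.02,.36],[180,0,90]); st()
C=cam("wrist"); R=cv2.Rodrigues(C[2])[0]; print("campos",-R.T@C[3],"axis",R[2], "right",R[0])
robot.move_pose([.54,.04,.36],[180,0,90]); st()
C,im=snap("wrist","w1"); np.savez("w1.npz",*C); R=cv2.Rodrigues(C[2])[0]; print("campos",-R.T@C[3],"axis",R[2])
print(C[:2],proj(C,[(.628,.076,.074),(.647,-.087,.01)]))
```

```text
t0.82 tcp [0.1853 0.4003 0.3599] rpy [180.   0. 155.] F [ 0.5 -0.1 -0.6] M [-0.03 -0.06 -0.01] g 0.0853 0.0 q6 73
 t2.49 tcp [0.44   0.0207 0.3599] rpy [-180.    -0.    90.1] F [-0.6  0.7  0.2] M [0.02 0.02 0.02] g 0.0856 0.0 q6 75
campos [0.43976025 0.08875761 0.43114723] axis [ 0.00226611 -0.26864356 -0.96323699] right [0.99999414 0.00308112 0.00149327]
 t2.98 tcp [0.5401 0.0411 0.3594] rpy [-179.9   -0.    90.1] F [-0.1 -0.2 -0.3] M [-0.06  0.01 -0.01] g 0.0856 0.0 q6 80
campos [0.53983207 0.10917814 0.4305831 ] axis [ 0.00108201 -0.26864935 -0.96323743]
(array([[361.68463443,   0.        , 320.16140029],
       [  0.        , 361.68463443, 237.48741625],
       [  0.        ,   0.        ,   1.        ]]), array([-0.05441623,  0.        ,  0.        ,  0.        ])) [[410.01767585 172.65666439]
 [403.81340989 297.54024237]]
```

View pics/w1.png

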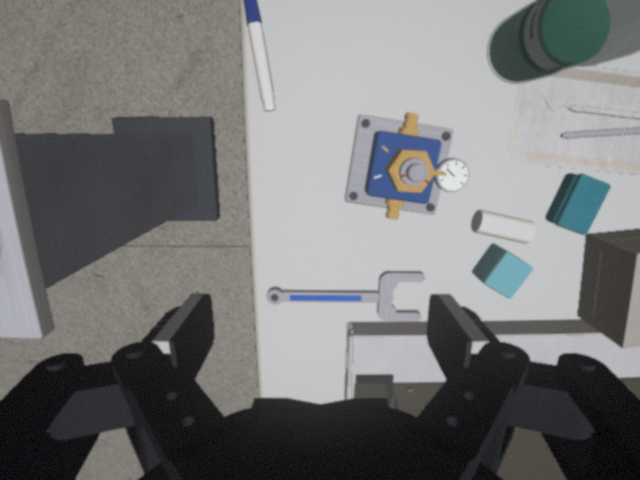

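Run:
```python
from h import *
robot.move_pose([.628,.085,.215],[180,0,90]); st()
C,im=snap("wrist"); np.savez("w2.npz",*C); cv2.imwrite("pics/w2raw.png",im)
p=proj(C,[(.628,.076,.06)])[0]; print(p)
x,y=(p-[80,75]).astype(int); x=max(x,0);y=max(y,0); print("crop origin",x,y)
cv2.imwrite("pics/w2c.png",cv2.resize(im[y:y+150,x:x+160],None,fx=4,fy=4,interpolation=cv2.INTER_CUBIC))
```

```text
t3.77 tcp [0.6279 0.0847 0.2169] rpy [179.9   0.   90. ] F [-1.   0.4  0.6] M [-0.04  0.03  0.  ] g 0.0853 0.0 q6 86
[319.43411353 256.36302787]
crop origin 239 181
```

View pics/w2c.png

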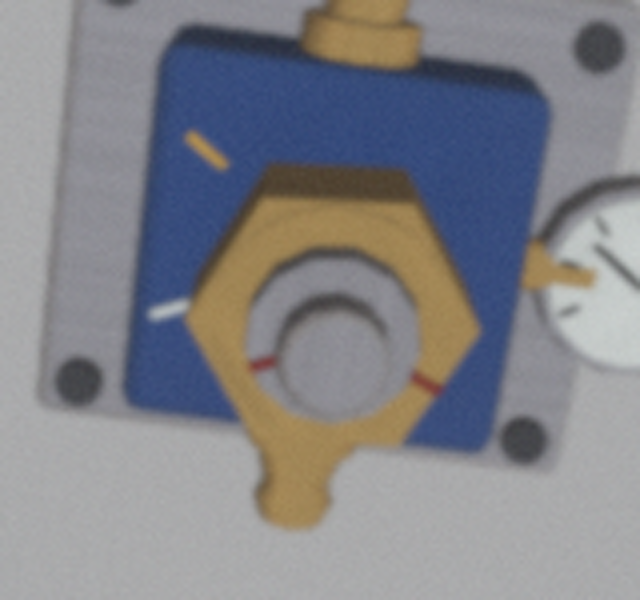

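Run:
```python
from h import *
C=tuple(np.load("w2.npz")[k] for k in ("arr_0","arr_1","arr_2","arr_3")); im=cv2.imread("pics/w2raw.png")
c=lambda pts,z: cast(C,np.array(pts)/4+[239-.375,181-.375],z)
b=c([(78,380),(598,47),(523,440)],.012); print("bolts",b,"mid",b[:2].mean(0),"yaw",np.degrees(np.arctan2(*(b[2]-b[0])[1::-1])))
v=c([(187,320),(480,330),(265,195),(413,200)],.074); ax=v[:2].mean(0); print("hex mid",ax, "flats dist", "top edge ang",np.degrees(np.arctan2(*(v[3]-v[2])[1::-1])))
hsv=cv2.cvtColor(im,cv2.COLOR_BGR2HSV); m=((hsv[...,0]<6)|(hsv[...,0]>172))&(hsv[...,1]>120); m[:181]=0;m[331:]=0;m[:,:239]=0;m[:,399:]=0
n,l,s,cc=cv2.connectedComponentsWithStats(m.astype(np.uint8))
for i in range(1,n):
    if s[i,4]>4:
        cr=(cc[i]-[239,181])*4; print(s[i,4],cr)
ang=lambda p,o: np.degrees(np.arctan2(p[1]-o[1],p[0]-o[0]))
cen=c([(334,338)],.082)[0]; print("collar cen",cen)
for o in (b[:2].mean(0),ax):
    print("white",ang(c([(168,310)],.04)[0],o),"yellow",ang(c([(207,150)],.04)[0],o),"collar red",ang(c([(262,365)],.082)[0],o),"nut red",ang(c([(428,383)],.074)[0],o))
print("plug",c([(333,362)],.093))
# wrench from w1
C=tuple(np.load("w1.npz")[k] for k in ("arr_0","arr_1","arr_2","arr_3")); im=cv2.imread("pics/w1.png"); h=cv2.cvtColor(im,cv2.COLOR_BGR2HSV)
m=(cv2.inRange(h,(100,100,60),(125,255,255))); m[:285]=0;m[310:]=0;m[:,:280]=0;m[:,370:]=0
ys,xs=np.nonzero(m); r=cv2.minAreaRect(np.c_[xs,ys].astype(np.float32)); print("stripe px",r)
P=cast(C,np.c_[xs,ys],.012); d=np.linalg.svd(P[:,:2]-P[:,:2].mean(0),full_matrices=False)[2][0]; print("stripe cen",P.mean(0),"yaw",np.degrees(np.arctan2(d[1],d[0])), "x range",P[:,0].min(),P[:,0].max())
print("tail,tips,notch bottom",cast(C,[(267,297),(425,276),(421,316)],.01))
```

```text
bolts [[0.57794329 0.04318173 0.012     ]
 [0.68081367 0.11163763 0.012     ]
 [0.66950499 0.02990284 0.012     ]] mid [0.62937848 0.07740968 0.012     ] yaw -8.251883611265429
hex mid [0.62962088 0.07706285 0.074     ] flats dist top edge ang -1.9554783748966944
collar cen [0.62959543 0.07782102 0.082     ]
white -162.102530140714 yellow 137.24989025643572 collar red -159.75266821328003 nut red -33.4953247057569
white -162.84857306966776 yellow 137.07807824789705 collar red -161.78593599340513 nut red -32.996776960195305
plug [[0.6293569  0.07815702 0.093     ]]
stripe px ((324.9957580566406, 297.77337646484375), (70.03831481933594, 4.60881233215332), 0.8951737284660339)
stripe cen [ 0.54877934 -0.08654877  0.012     ] yaw -0.551468484387928 x range 0.5025226867284398 0.5909837257420152
tail,tips,notch bottom [[ 0.47315731 -0.08677753  0.01      ]
 [ 0.67164595 -0.05763068  0.01      ]
 [ 0.67125269 -0.1131327   0.01      ]]
```

```bash
cat >> h.py <<'E'
N=np.array([.6295,.0775])
def at(z,yaw,xy=N): robot.move_pose([xy[0],xy[1],z],[180,0,yaw])
E
python3 - <<'E'
from h import *
print(robot.tip_reach)
Y=177.3
at(.2,Y); st()
print(robot.line_to([*N,.122],vel=.1,guard=8)); st("down")
robot.set_gripper(.03); st("closed")
for d in (5,30,55,70):
    at(.122,Y-d); st(f"turn{d}")
robot.set_gripper(.075); st("open")
C,im=snap("wrist","w3"); np.savez("w3.npz",*C)
E
```

```text
0.0726
 t5.19 tcp [0.6297 0.0773 0.2008] rpy [-1.800e+02  1.000e-01  1.772e+02] F [0.4 0.1 0.3] M [0.04 0.01 0.03] g 0.0851 0.0 q6 -2
False
down t6.12 tcp [0.63   0.0775 0.1228] rpy [-1.800e+02  1.000e-01  1.773e+02] F [ 0.1  0.8 -0.4] M [ 0.01 -0.03  0.03] g 0.0853 0.0 q6 -2
closed t6.61 tcp [0.6297 0.0776 0.1227] rpy [180.    0.  177.3] F [-1.6  0.5  5.3] M [0.18 0.36 0.01] g 0.0389 60.3 q6 -2
turn5 t6.86 tcp [0.6297 0.0776 0.1227] rpy [180.    0.  172.3] F [-1.3  1.3  5.4] M [ 0.2   0.39 -0.08] g 0.0389 60.5 q6 3
turn30 t7.36 tcp [0.6296 0.0773 0.1226] rpy [-180.     0.   147.3] F [-3.  -1.2  5.9] M [-0.09  0.52 -0.09] g 0.0389 60.6 q6 28
turn55 t7.86 tcp [0.6295 0.0771 0.1227] rpy [-180.     0.   122.3] F [-3.9 -1.9  7.4] M [-0.38  0.78 -0.09] g 0.0388 60.7 q6 53
turn70 t8.22 tcp [0.6293 0.077  0.1226] rpy [-1.800e+02  1.000e-01  1.072e+02] F [-5.  -2.4  7.1] M [-0.51  0.95 -0.05] g 0.0391 60.8 q6 68
open t8.66 tcp [0.6295 0.0775 0.1219] rpy [-180.    -0.   107.3] F [ 0.3  0.5 -0.1] M [-0.02 -0.01 -0.03] g 0.0750 0.0 q6 68
```

Run:
```python
from h import *
at(.122,167.3); st()
robot.set_gripper(.03); st("closed")
for d in (30,54): at(.122,167.3-d); st(f"turn{d}")
d=54
while d<70:
    d+=1.; at(.122,167.3-d); robot.pause(.08); s=robot.observe(); print(d,np.round(s["torque"],3),s["tcp_rot"][2])
    if abs(s["torque"][2])>.3: break
robot.set_gripper(.08); st("open")
robot.line_to([*N,.215],vel=.15); robot.move_pose([.628,.085,.215],[180,0,90]); st()
C,im=snap("wrist","w4raw"); np.savez("w4.npz",*C)
cv2.imwrite("pics/w4c.png",cv2.resize(im[181:331,239:399],None,fx=4,fy=4,interpolation=cv2.INTER_CUBIC))
```

```text
t9.69 tcp [0.6295 0.0775 0.122 ] rpy [180.    0.  167.2] F [-0.1  0.2  0.6] M [-0.06 -0.03 -0.02] g 0.0751 0.0 q6 8
closed t10.10 tcp [0.6295 0.0775 0.1223] rpy [180.    0.  167.3] F [-1.3 -0.3  2.8] M [ 0.08  0.35 -0.11] g 0.0390 60.1 q6 8
turn30 t10.67 tcp [0.6294 0.0773 0.1222] rpy [-180.     0.   137.5] F [-2.8 -2.7  4.4] M [-0.24  0.6  -0.06] g 0.0389 60.5 q6 38
turn54 t11.15 tcp [0.6293 0.0772 0.1222] rpy [-180.     0.   113.4] F [-4.5 -2.1  5.4] M [-0.39  0.9  -0.09] g 0.0391 60.7 q6 62
55.0 [-0.404  0.851 -0.092] 112.4293933020669
56.0 [-0.475  0.935 -0.071] 111.4325547671218
57.0 [-0.489  0.91  -0.007] 110.42652603676233
58.0 [-0.427  0.918 -0.056] 109.43012843977199
59.0 [-0.429  0.966 -0.096] 108.43011318558017
60.0 [-0.484  0.913 -0.078] 107.42802803867262
61.0 [-0.476  0.884  0.141] 106.44999284080862
62.0 [-0.53   0.976  0.157] 105.45007906892279
63.0 [-0.518  0.945  0.209] 104.45218944815477
64.0 [-0.547  0.922  0.165] 103.44717688397849
65.0 [-0.449  0.959  0.161] 102.44824712489662
66.0 [-0.5    0.978  0.192] 101.45282925524077
67.0 [-0.514  0.995  0.22 ] 100.45039204843667
68.0 [-0.43   0.997  0.215] 99.44823111232982
69.0 [-0.542  1.013  0.175] 98.44721867769171
70.0 [-0.515  1.032  0.143] 97.44807611287341
open t16.97 tcp [0.6296 0.0775 0.1219] rpy [180.   -0.   97.3] F [ 0.4 -0.1  0.1] M [0.03 0.02 0.01] g 0.0799 0.0 q6 78
 t17.99 tcp [0.6274 0.0852 0.2136] rpy [-179.9   -0.    90.2] F [-0.7 -0.8 -0.6] M [ 0.02 -0.04  0.01] g 0.0797 0.0 q6 86
```

View pics/w4c.png

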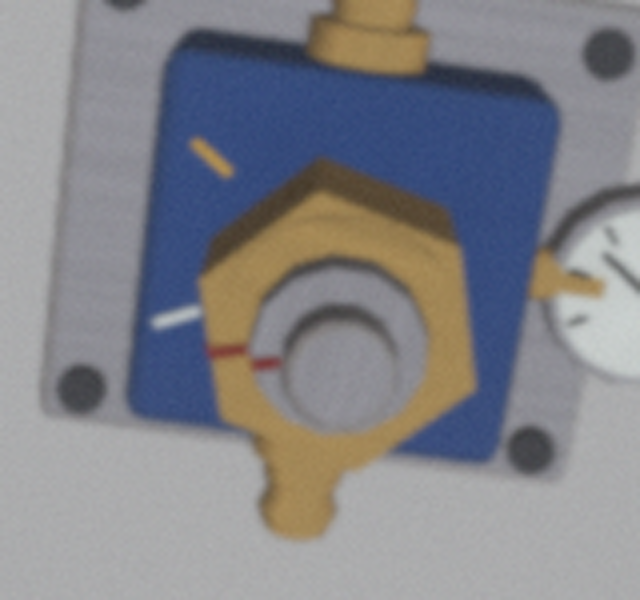

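Run:
```python
from h import *
def L(f): z=np.load(f); return tuple(z[k] for k in ("arr_0","arr_1","arr_2","arr_3"))
for f,w,y,cr,nr,hx in (("w2.npz",(168,310),(207,150),(262,365),(428,383),[(187,320),(480,330)]),("w4.npz",(175,318),(211,157),(267,363),(227,351),[(320,190),(200,280),(460,243),(477,387)])):
    C=L(f); c=lambda pts,z: cast(C,np.array(pts)/4+[239-.375,181-.375],z)
    for o in (N,):
        ang=lambda p,o: np.degrees(np.arctan2(p[1]-o[1],p[0]-o[0]))%360
        print(f,"white",ang(c([w],.04)[0],o),"yellow",ang(c([y],.04)[0],o),"collar",ang(c([cr],.082)[0],o),"nut",ang(c([nr],.074)[0],o))
    v=c(hx,.074); print(v[:,:2])
    if len(v)>2: print("edge dirs",[np.degrees(np.arctan2(*(v[j]-v[i])[1::-1])) for i,j in ((1,0),(0,2),(2,3))])
```

```text
w2.npz white 197.9870559236153 yellow 137.5372236788799 collar 200.4587764133725 nut 326.0566205171326
[[0.60665547 0.07788458]
 [0.6525863  0.07624111]]
w4.npz white 198.15079155589063 yellow 137.93413617637316 collar 190.0617295154639 nut 189.92825858926454
[[0.62637866 0.10024787]
 [0.60809288 0.08597329]
 [0.64765604 0.09207275]
 [0.6510323  0.06866215]]
edge dirs [np.float64(37.97695302298001), np.float64(-21.017593049530397), np.float64(-81.79342591527096)]
```

```bash
cat >> h.py <<'E'
def L(f): z=np.load(f); return tuple(z[k] for k in ("arr_0","arr_1","arr_2","arr_3"))
def reds(C,im):
    "angles of collar red and nut red"
    h=cv2.cvtColor(im,cv2.COLOR_BGR2HSV); m=((h[...,0]<7)|(h[...,0]>170))&(h[...,1]>95)
    ys,xs=np.nonzero(m); px=np.c_[xs,ys]; out=[]
    for z,a,b in ((.082,.0085,.0135),(.074,.0145,.0200)):
        P=cast(C,px,z)[:,:2]-N; r=np.hypot(*P.T); P=P[(r>a)&(r<b)]
        out.append((len(P),round(np.degrees(np.arctan2(*P.mean(0)[::-1]))%360,2) if len(P) else None))
    return out
def look(name=None):
    robot.move_pose([.628,.085,.215],[180,0,90]); robot.pause(.15); C,im=snap("wrist",name); print("reds",reds(C,im)); return C,im
E
python3 - <<'E'
from h import *
for f in "w2","w4": print(reds(L(f+".npz"),cv2.imread(f"pics/{f}raw.png")))
robot.set_gripper(.033)
at(.175,95); st()
hit=robot.line_to([*N,.142],vel=.03,guard=5); s=st(f"hit {hit}")
E
```

```text
[(7, np.float64(199.56)), (9, np.float64(325.48))]
[(9, np.float64(189.98)), (13, np.float64(189.86))]
 t18.84 tcp [0.6281 0.0775 0.1735] rpy [-179.8   -0.    94.9] F [ 0.  -0.1  0.8] M [-0.01 -0.02  0.  ] g 0.0328 0.0 q6 80
hit True t19.74 tcp [0.6293 0.0775 0.1458] rpy [-180.   -0.   95.] F [-0.8 -0.1  7. ] M [-0.03  0.22 -0.02] g 0.0330 3.3 q6 80
```

Run:
```python
from h import *
robot.line_to([*N,.1478],vel=.05)
robot.set_gripper(.018); st("grip")
for d in (3,6,9.5): at(.1478,95+d); st(f"back {d}")
robot.set_gripper(.04); robot.line_to([*N,.2],vel=.2); st("open")
C,im=look("w5raw"); np.savez("w5.npz",*C)
```

```text
grip t20.24 tcp [0.6292 0.0775 0.1479] rpy [-179.9   -0.    95. ] F [-3.2 -0.5  5.1] M [-0.08  0.72  0.02] g 0.0234 58.6 q6 80
back 3 t20.49 tcp [0.6291 0.0775 0.148 ] rpy [-180.   -0.   98.] F [-4.8  0.   5.8] M [ 0.    0.89 -0.28] g 0.0238 58.7 q6 77
back 6 t20.74 tcp [0.6292 0.0775 0.148 ] rpy [-180.   -0.  101.] F [-3.7  0.6  5.8] M [-0.03  0.88 -0.26] g 0.0231 58.7 q6 74
back 9.5 t20.99 tcp [0.6292 0.0775 0.148 ] rpy [-180.    -0.   104.5] F [-2.9 -0.5  5.8] M [-0.04  0.9  -0.28] g 0.0232 58.7 q6 71
open t21.71 tcp [0.6302 0.0775 0.2012] rpy [179.9   0.  104.5] F [0.4 0.4 0.1] M [0.05 0.01 0.  ] g 0.0402 0.0 q6 71
reds [(9, np.float64(197.47)), (13, np.float64(198.85))]
```

Run:
```python
from h import *
robot.move_pose([.5,.0,.3],[180,0,135])
robot.set_gripper(.05)
robot.move_pose([.557,-.0865,.2],[180,0,180]); st()
C,im=snap("wrist"); np.savez("w6.npz",*C)
C2,im2=snap("scene")
cv2.imwrite("pics/w6raw.png",im)
cv2.imwrite("pics/w6.png",np.hstack([cv2.resize(im,(400,300)),cv2.resize(im2,(400,300))]))
h=cv2.cvtColor(im,cv2.COLOR_BGR2HSV); m=cv2.inRange(h,(100,110,60),(125,255,255))
n,l,s,cc=cv2.connectedComponentsWithStats(m)
for i in range(1,n):
    if s[i,4]>100:
        ys,xs=np.nonzero(l==i); P=cast(C,np.c_[xs,ys],.012)[:,:2]; c=P.mean(0); d=np.linalg.svd(P-c,full_matrices=False)[2][0]; print(s[i],"c",c,"yaw",np.degrees(np.arctan2(d[1],d[0])),P.min(0),P.max(0))
```

```text
t24.32 tcp [ 0.5571 -0.0862  0.2004] rpy [180.    0.  179.9] F [-0.4  0.   1.1] M [-0.03  0.01 -0.01] g 0.0497 0.0 q6 -22
[ 317  156   10  119 1091] c [ 0.54455376 -0.08544114] yaw -0.18658569203661238 [ 0.50224604 -0.08855528] [ 0.59085559 -0.08195393]
[ 496  286  101   60 3120] c [0.62225174 0.09259923] yaw 95.91109298949003 [0.6014957  0.05799711] [0.65489972 0.13884391]
```

View pics/w6.png

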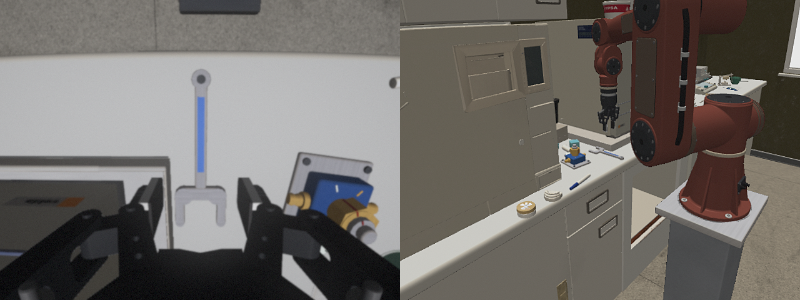

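Run:
```python
from h import *
C=L("w6.npz"); print("tail,tips",cast(C,[(323,112),(290,362),(354,362)],.01))
print(robot.line_to([.5575,-.0856,.0755],vel=.12,guard=8)); st("down")
robot.set_gripper(.005); st("grip")
robot.line_to([.5575,-.0856,.15],vel=.15); st("lift")
robot.move_pose([.50,-.06,.17],[180,0,227]); st("turned")
C,im=snap("wrist","w7raw"); np.savez("w7.npz",*C); cv2.imwrite("pics/w7.png",im)
```

```text
tail,tips [[ 0.47254479 -0.08415533  0.01      ]
 [ 0.67068888 -0.11141766  0.01      ]
 [ 0.67070974 -0.05777925  0.01      ]]
False
down t25.62 tcp [ 0.5581 -0.0858  0.0764] rpy [-1.8e+02  1.0e-01 -1.8e+02] F [-0.2  0.5  0.3] M [0.02 0.02 0.04] g 0.0501 0.0 q6 -22
grip t26.04 tcp [ 0.5579 -0.0857  0.0763] rpy [-1.8e+02  1.0e-01  1.8e+02] F [-2.2  0.9  6.6] M [ 0.17  0.28 -0.06] g 0.0118 60.1 q6 -22
lift t26.69 tcp [ 0.5571 -0.0855  0.149 ] rpy [ 1.8e+02 -1.0e-01  1.8e+02] F [-0.6  0.2 -3.4] M [-0.03  0.04 -0.  ] g 0.0121 59.2 q6 -22
turned t27.49 tcp [ 0.4999 -0.06    0.1692] rpy [ 180.    -0.  -133.1] F [ 0.4  0.1 -2.2] M [-0.06  0.01  0.02] g 0.0119 59.2 q6 -69
```

View pics/w7.png

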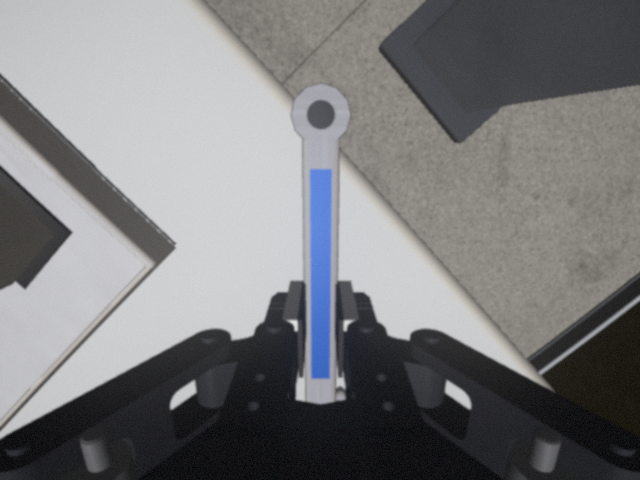

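```bash
cat >> h.py <<'E'
JO=.0990; ZW=.1335
def wp(psi,back=0,z=ZW):
    u=np.array([np.cos(np.radians(psi)),np.sin(np.radians(psi))]); p=N-(JO+back)*u
    return [p[0],p[1],z],[180,0,psi+180]
E
python3 - <<'E'
from h import *
P=46.3
robot.move_pose(*wp(P,.052,.17)); robot.line_to(wp(P,.052)[0],vel=.1); robot.pause(.2); st("pre")
hit=robot.line_to(wp(P,.012)[0],vel=.06,guard=10); st(f"hit {hit}")
if not hit:
    hit=robot.line_to(wp(P,0)[0],vel=.04,guard=10); s=st(f"hit {hit}"); print("left to go",np.linalg.norm(s["tool_pos"][:2]-wp(P)[0][:2]))
E
```

```text
pre t28.53 tcp [ 0.5256 -0.0319  0.1343] rpy [-179.9    0.  -133.7] F [ 0.5  0.9 -1.7] M [-0.01 -0.03 -0.01] g 0.0119 59.2 q6 -64
hit False t29.35 tcp [ 0.5527 -0.0027  0.1334] rpy [ 180.    -0.  -133.7] F [ 0.5 -0.1 -1.5] M [ 0.01  0.03 -0.04] g 0.0120 59.2 q6 -60
hit False t29.80 tcp [0.5612 0.0061 0.1335] rpy [ 180.    -0.  -133.7] F [ 0.1  0.2 -0.5] M [-0.04  0.02 -0.  ] g 0.0119 59.2 q6 -59
left to go 0.00018291709445761192
```

Run:
```python
from h import *
P=46.3
while P>-17:
    P=max(P-4,-17); robot.move_pose(*wp(P)); s=robot.observe(); print(round(P,1),np.round(s["ft_force"],1),np.round(s["torque"],2),end=" | ")
    if np.abs(s["ft_force"]).max()>40: print("STOP"); break
st("end")
np.save("P.npy",P)
```

```text
42.3 [-0.1 -0.6 -1.7] [-0.05  0.03 -0.01] | 38.3 [-0.3 -0.6 -1.7] [0.01 0.27 0.14] | 34.3 [-1.3 -0.1 -0.8] [-0.07  0.11  0.19] | 30.3 [ 0.6 -1.2 -1.8] [-0.13  0.09  0.19] | 26.3 [-0.9 -0.7 -1.4] [-0.2   0.07  0.22] | 22.3 [-0.6 -0.3 -2. ] [-0.2   0.09  0.21] | 18.3 [ 0.1 -1.7 -2.2] [-0.21 -0.07  0.15] | 14.3 [ 0.2 -0.9 -0.7] [-0.29 -0.04  0.1 ] | 10.3 [ 0.4 -1.4 -1.7] [-0.23 -0.02  0.08] | 6.3 [ 0.4 -1.6 -1.9] [-0.25 -0.05  0.14] | 2.3 [ 0.2 -1.2 -1.7] [-0.35 -0.08  0.08] | -1.7 [-0.1 -2.5 -1.5] [-0.37 -0.05  0.1 ] | -5.7 [-0.2 -1.9 -1.6] [-0.39 -0.02  0.1 ] | -9.7 [-0.2 -2.7 -1.5] [-0.4   0.04  0.09] | -13.7 [ 0.1 -2.5 -1.6] [-0.44  0.    0.06] | -17 [-0.1 -2.9 -1.4] [-0.46  0.09  0.02] | end t33.80 tcp [0.5348 0.1062 0.1335] rpy [-180.    -0.   163.2] F [-0.1 -2.9 -1.4] M [-0.46  0.09  0.02] g 0.0116 59.2 q6 14
```

Run:
```python
from h import *
from scipy.optimize import least_squares
P=float(np.load("P.npy")); P2=P+6.2
for a in (P+3,P2): robot.move_pose(*wp(a)); 
st("backed")
print(robot.line_to(wp(P2,.055)[0],vel=.1,guard=10)); st("off")
robot.line_to(wp(P2,.055,.235)[0],vel=.2)
C7=L("w7.npz"); p7=np.array([.4999,-.06,.1692]); R=Rot.from_euler("z",46.9,degrees=True).as_matrix()
f=lambda p: proj(C7,R@(np.array([*N,.078])-[p[0],p[1],.235])+p7)[0]-[435,185]
p=least_squares(f,[.7,.05]).x; print("view tcp",p)
robot.move_pose([p[0],p[1],.235],[180,0,180]); robot.pause(.2); st()
C,im=snap("wrist","w8raw"); np.savez("w8.npz",*C); print(proj(C,[[*N,.078]]),reds(C,im))
cv2.imwrite("pics/w8c.png",cv2.resize(im[110:260,355:515],None,fx=4,fy=4,interpolation=cv2.INTER_CUBIC))
```

```text
backed t34.30 tcp [0.5322 0.0962 0.1334] rpy [180.   -0.  169.1] F [-0.3 -0.2 -2.1] M [0.08 0.09 0.01] g 0.0117 59.2 q6 7
False
off t35.00 tcp [0.4787 0.1063 0.1338] rpy [1.800e+02 1.000e-01 1.692e+02] F [ 0.   0.1 -1.7] M [-0.   -0.   -0.01] g 0.0122 59.2 q6 8
view tcp [0.66845271 0.0046458 ]
 t36.73 tcp [0.6679 0.0056 0.2357] rpy [-180.     0.  -179.9] F [ 0.7  1.3 -1.2] M [0.04 0.02 0.04] g 0.0118 59.2 q6 -11
[[433.2522419  185.51847734]] [(6, np.float64(141.45)), (9, np.float64(143.29))]
```

View pics/w8c.png

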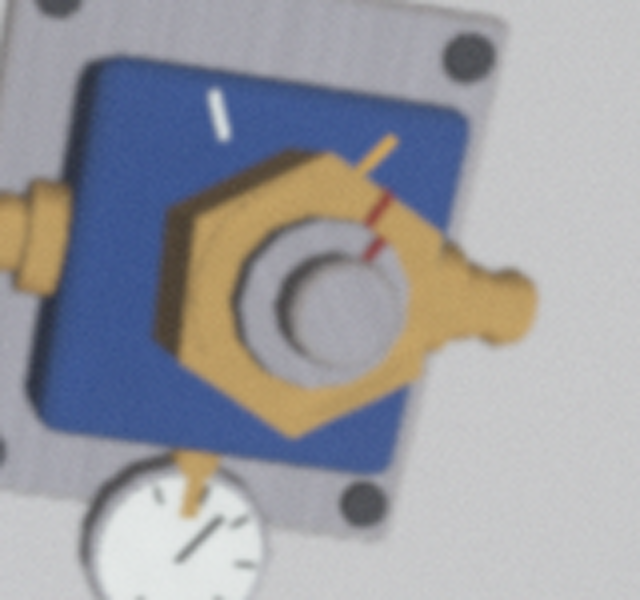

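Run:
```python
from h import *
C=L("w8.npz"); c=lambda pts,z: cast(C,np.array(pts)/4+[355-.375,110-.375],z)[:,:2]
a=lambda v: np.degrees(np.arctan2(v[1],v[0]))
v=c([(335,153),(197,212),(178,358),(293,437)],.074); print([a(v[i+1]-v[i])%60 for i in range(3)]); print("mid opp",(v[0]+v[3])/2)
o=(v[0]+v[3])/2
b=c([(58,-5),(470,57),(363,503)],.012); print("bolts mid", (b[0]+b[2])/2,"yaw",a(b[1]-b[2])-90, a(b[0]-b[1]), a(b[0]-b[1])-90)
for n,pts,z in (("yellow",[(362,170),(396,138)],.04),("white",[(213,92),(225,138)],.04),("nutred",[(371,224),(391,193)],.074),("collar",[(368,258),(380,240)],.082)):
    p=c(pts,z); m=p.mean(0); print(n,a(m-N)%360,a(m-o)%360,"dir",a(p[1]-p[0])%180)
```

```text
[np.float64(53.68299573346191), np.float64(55.91798585093295), np.float64(56.70866396765582)]
mid opp [0.62918461 0.07856142]
bolts mid [0.62948306 0.07785689] yaw 81.8093961473227 -97.38198608240732 -187.3819860824073
yellow 135.86468460502056 136.90064440272585 dir 135.03663846812563
white 195.6386596423637 197.76559244688724 dir 18.413731671383747
nutred 143.89758794947718 146.11665622072883 dir 150.4068738800314
collar 140.86493388317288 144.18587574500975 dir 149.63813325307464
```

```bash
cat > cyc.py <<'E'
from h import *
from scipy.optimize import least_squares
def cycle(psi_in,psi_end,back,name):
    robot.move_pose(*wp(psi_in,.058,.235)); robot.line_to(wp(psi_in,.055)[0],vel=.2); robot.pause(.1)
    hit=robot.line_to(wp(psi_in)[0],vel=.1,guard=10); st(f"in hit {hit}")
    if hit: return
    P=psi_in
    while P>psi_end:
        P=max(P-5,psi_end); robot.move_pose(*wp(P)); s=robot.observe(); print(round(P,1),np.round(s["ft_force"],1),np.round(s["torque"],2),end=" | ")
    robot.move_pose(*wp(P+back)); st("backed")
    print(robot.line_to(wp(P+back,.055)[0],vel=.15,guard=10)); robot.line_to(wp(P+back,.055,.235)[0],vel=.25)
    robot.move_pose([.6685,.0046,.235],[180,0,180]); robot.pause(.2); st()
    C,im=snap("wrist",name+"raw"); np.savez(name+".npz",*C); print(reds(C,im))
    cv2.imwrite(f"pics/{name}c.png",cv2.resize(im[110:260,355:515],None,fx=4,fy=4,interpolation=cv2.INTER_CUBIC))
E
python3 - <<'E'
from cyc import *
cycle(-6,-24,8,"w9")
E
```

```text
in hit False t39.10 tcp [0.5308 0.088  0.1336] rpy [180.  -0. 174.] F [-1.  -0.1 -2.5] M [ 0.    0.01 -0.01] g 0.0119 59.2 q6 1
-11 [-0.5 -0.2 -2.2] [-0.04  0.13  0.01] | -16 [-1.4  0.1 -1.5] [ 0.11  0.26 -0.01] | -21 [-2.5 -1.4 -1.3] [-0.2   0.31  0.07] | -24 [-2.7 -0.8 -1.4] [-0.33  0.53  0.07] | backed t40.38 tcp [0.5346 0.1045 0.1337] rpy [180.    0.  163.9] F [ 0.2  0.4 -2. ] M [ 0.01  0.01 -0.06] g 0.0122 59.2 q6 13
False
 t42.54 tcp [0.6679 0.0057 0.2357] rpy [-180.     0.  -179.9] F [ 0.1  0.4 -1.4] M [ 0.03 -0.02  0.01] g 0.0118 59.2 q6 -11
[(8, np.float64(134.67)), (8, np.float64(130.92))]
```

View pics/w9c.png

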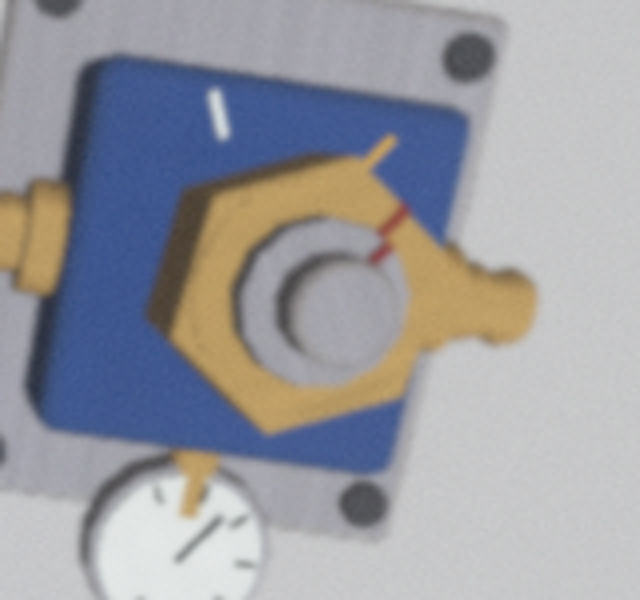

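Run:
```python
from h import *
C=L("w9.npz"); c=lambda pts,z: cast(C,np.array(pts)/4+[355-.375,110-.375],z)[:,:2]
a=lambda v: np.degrees(np.arctan2(v[1],v[0]))
v=c([(362,158),(213,195),(171,333),(268,434),(405,398)],.074); print([a(v[i+1]-v[i])%60 for i in range(4)]); o=(v[0]+v[3])/2; print(o)
for n,pts,z in (("yellow",[(369,165),(396,138)],.04),("nutred",[(380,234),(408,208)],.074),("collar",[(373,262),(391,245)],.082)):
    p=c(pts,z); m=p.mean(0); print(n,a(m-N)%360,a(m-o)%360,"dir",a(p[1]-p[0])%180)
```

```text
[np.float64(44.35125559427924), np.float64(46.11780316818901), np.float64(45.714102492946644), np.float64(45.452662553177845)]
[0.62936934 0.0786882 ]
yellow 135.50045211652724 136.9087783766366 dir 136.91326000319555
nutred 134.20047126956914 136.63500466568587 dir 134.98519063853917
collar 133.55867637726433 137.2912421760254 dir 135.62294909666795
```

Run:
```python
from h import *
robot.move_pose([.558,-.0857,.16],[180,0,180]); robot.line_to([.558,-.0857,.09],vel=.15); robot.pause(.1)
hit=robot.line_to([.558,-.0857,.0755],vel=.03,guard=4); st(f"down {hit}")
robot.set_gripper(.045); st("open")
robot.line_to([.558,-.0857,.2],vel=.15); robot.move_pose([.5,.0,.36],[180,0,90]); st("away")
C,im=snap("wrist","w10"); C2,im2=snap("top")
cv2.imwrite("pics/w11.png",np.hstack([cv2.resize(im,(400,300)),cv2.resize(im2[100:400,120:520],(400,300))]))
```

```text
down True t44.46 tcp [ 0.5579 -0.0857  0.0763] rpy [180.  -0. 180.] F [-0.3  0.5  4.5] M [0.02 0.06 0.06] g 0.0114 60.0 q6 -22
open t44.88 tcp [ 0.5573 -0.0854  0.0755] rpy [ 1.8e+02 -1.0e-01  1.8e+02] F [ 0.6 -0.5  0.1] M [-0.01  0.02  0.01] g 0.0451 0.0 q6 -22
away t47.35 tcp [ 5.000e-01 -1.000e-04  3.593e-01] rpy [-179.9   -0.    90. ] F [ 0.9 -0.5 -0.3] M [-0.02 -0.02 -0.  ] g 0.0448 0.0 q6 75
```

View pics/w11.png

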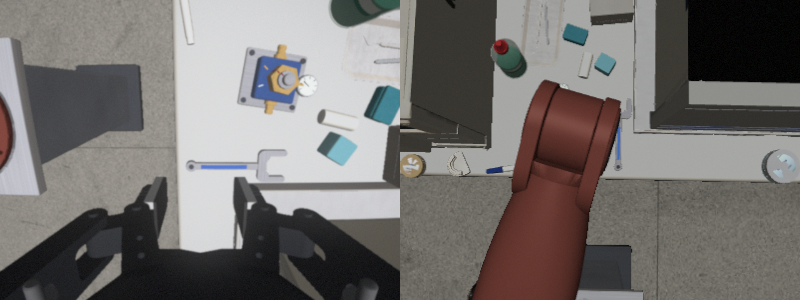

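The wrench lies flat at (187–287,165) in the left view, clear of the block. The nut is at (285,80), and the bystanders look unmoved, so I'm handing in.

```bash
python3 -c "
from plant import robot
print(robot.job_done())"
```

```text
the job is handed in; nothing more can be done
None
```

The job is handed in at about 47 s: nut seated in two finger grasps, wrench-tightened until the red line is within about 2° of yellow, and wrench laid flat where it started, but the fingers first overran the seat by about 9–10° because my torque check missed it, so I turned the stem back to within about 2° of white by its collar before using the wrench.

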